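# Rock the ice tub to empty it

### The job

The six steel ice balls in the heavy lidded tub have to go back to the freezer: take the lid off and lay it flat, right side up, on a table top, bring the tray so that it sits on the table under the tub's pouring lip, then rock the tub forward over its front foot edge, without lifting that edge off the table, until all six balls have rolled into the tray. Lower the tub gently back onto its foot, put the lid back on fully seated and leave everything standing at rest, with all six balls in the tray. Leave the cups and the tin alone.

Things in the scene. Friction and masses are not known exactly. Their poses are not given: they have to be found in the camera images.
- tub: Heavy loose steel tub, sloping front, black weighted foot: 1.9 kg empty (+-20%), not to be lifted. Origin: centre of the foot's underside, z up, -y the pouring side. Foot 126 (x) x 150 (y) x 40 mm. Body 128 mm wide, 4 mm walls, inner floor 45 mm up, level rim 150 mm up; upright back wall, outer face at y = +70 mm. Centre of mass low, over the middle of the foot: let go, it falls back onto its foot
- tub_bar (a point): Middle of the round lift bar on the tub's back, along the tub's x: 12 mm thick, 98 mm clear between brackets, at y = +115, z = 125 mm in the tub's frame, 39 mm clear of the back wall. Pinch it from above; it may turn between the fingers while the tub leans (at 60 degrees it is 227 mm above the table). 7 to 10 N upward begins to tilt the tub, less as it leans; keep hold up and down
- tub_heel (a point): Middle of the tub's front lower foot edge, the edge to rock on (along the tub's x, rounded 6 mm), at y = -75, z = 0 mm in the tub's frame. It grips the table and stays put while the tub leans
- tub_lip (a point): Middle of the pouring lip, at y = -116, z = 150 mm in the tub's frame. The front wall slopes out to it at 38 degrees from upright, from y = -30, z = 40 mm. Once the tub leans 52 degrees forward (top towards -y) that wall is level; beyond this the balls roll out. At 58 to 60 degrees it empties, and the lip is about 150 mm ahead of the foot edge and about 40 mm up
- tub_mouth (a point): Centre of the tub's mouth at rim height, at y = -24, z = 150 mm in the tub's frame: the seated lid's origin is 12 mm below it
- tub_lid: Flat loose steel lid, 136 (x) x 194 (y) x 5 mm, 0.28 kg, at the start seated on the tub with the tub's axes. A round rubber bead under the plate drops 12 mm into the mouth, 4 mm clear all round. Origin: middle of the plate in x and y, at the underside of the bead (plate's underside at z = 12 mm); seated it is at y = -24, z = 138 mm in the tub's frame. Laid down, it stands on the bead
- lid_grip (a point): Centre of the lid's black strap handle: a bar along the lid's x, 100 mm long, 12 mm thick (y), 14 mm high, 54 mm above the lid's origin; 30 mm gap under it, between posts 76 mm apart
- tray: Shallow loose steel tray, 170 (x) x 150 (y) x 30 mm high, 3 mm walls, 0.38 kg. Origin: centre of its underside, z up; handle on its -y side, +y side goes to the tub. Under the lip: axes along the tub's, its centre 225 mm from the tub's origin along the tub's -y (150 mm ahead of the foot edge), within about 30 mm each way. Nearer than 40 mm to the foot edge the leaning foot strikes it
- tray_bar (a point): Middle of the tray's bar handle: round, 10 mm thick, along the tray's x, 86 mm clear between brackets, at y = -115, z = 42 mm in the tray's frame. The tray slides easily when drawn by it
- ball_1_center (a point): Centre of one of six equal hollow steel balls, 34 mm across, 45 g, at the start on the tub's floor; lying in the tray it is 20 mm above the tray's origin
- ball_2_center (a point): Centre of one of six equal hollow steel balls, 34 mm across, 45 g, at the start on the tub's floor; lying in the tray it is 20 mm above the tray's origin
- ball_3_center (a point): Centre of one of six equal hollow steel balls, 34 mm across, 45 g, at the start on the tub's floor; lying in the tray it is 20 mm above the tray's origin
- ball_4_center (a point): Centre of one of six equal hollow steel balls, 34 mm across, 45 g, at the start on the tub's floor; lying in the tray it is 20 mm above the tray's origin
- ball_5_center (a point): Centre of one of six equal hollow steel balls, 34 mm across, 45 g, at the start on the tub's floor; lying in the tray it is 20 mm above the tray's origin
- ball_6_center (a point): Centre of one of six equal hollow steel balls, 34 mm across, 45 g, at the start on the tub's floor; lying in the tray it is 20 mm above the tray's origin
- cup_mid (a point): Bystander: centre of the small cream ceramic cup, 55 mm wide, 42 mm high
- tin_mid (a point): Bystander: centre of the dark green round tea tin, 68 mm wide, 105 mm high
- cup_b_mid (a point): Bystander: centre of the slate-grey ceramic cup, 54 mm wide, 46 mm high, on the side table to the right

How it is judged (in metres and radians):
On the way, in this order (a step that is already met when the one before it is completed fails the run):
1. the lid lies flat on a table top and the tray stands on the table under the tub's pouring lip, with the tub still on its foot (height (world z) of tub_lid below 0.02 m and angle between tub_lid's own z axis and vertical below 0.2 rad and linear speed of tub_lid below 0.03 m/s and x of tray in the frame of tub between -0.04 and 0.04 m and y of tray in the frame of tub between -0.29 and -0.175 m and height (world z) of tray below 0.01 m and angle between tub's own z axis and vertical below 0.05 rad and height (world z) of tub_heel below 0.012 m), for 0.2 s.
2. the tub leans more than 50 degrees forward on its front foot edge, with the edge on the table (angle between tub's own z axis and vertical above 0.873 rad and height (world z) of tub_lip below 0.085 m and height (world z) of tub_heel below 0.015 m), for 0.2 s.
3. the tub stands upright on its foot again and all six balls are in the tray (angle between tub's own z axis and vertical below 0.05 rad and height (world z) of tub_heel below 0.012 m and x of ball_1_center in the frame of tray between -0.085 and 0.085 m and y of ball_1_center in the frame of tray between -0.075 and 0.075 m and z of ball_1_center in the frame of tray between 0.005 and 0.03 m and x of ball_2_center in the frame of tray between -0.085 and 0.085 m and y of ball_2_center in the frame of tray between -0.075 and 0.075 m and z of ball_2_center in the frame of tray between 0.005 and 0.03 m and x of ball_3_center in the frame of tray between -0.085 and 0.085 m and y of ball_3_center in the frame of tray between -0.075 and 0.075 m and z of ball_3_center in the frame of tray between 0.005 and 0.03 m and x of ball_4_center in the frame of tray between -0.085 and 0.085 m and y of ball_4_center in the frame of tray between -0.075 and 0.075 m and z of ball_4_center in the frame of tray between 0.005 and 0.03 m and x of ball_5_center in the frame of tray between -0.085 and 0.085 m and y of ball_5_center in the frame of tray between -0.075 and 0.075 m and z of ball_5_center in the frame of tray between 0.005 and 0.03 m and x of ball_6_center in the frame of tray between -0.085 and 0.085 m and y of ball_6_center in the frame of tray between -0.075 and 0.075 m and z of ball_6_center in the frame of tray between 0.005 and 0.03 m), for 0.2 s.
At the end, for the whole second after the job is handed in: The tub stands upright on its foot (within 3 degrees) on the table with the lid seated on it (origin within 12 mm of centre, bead inside the mouth, level within 2 degrees of the rim), the tray stands flat on the table with all six balls inside its walls, and everything is at rest (all of step 3 and z of tub_lid in the frame of tub between 0.13 and 0.143 m and horizontal distance between tub_lid and tub_mouth below 0.012 m and angle between the z axis of tub_lid and the z axis of tub, either way round below 0.04 rad and angle between the y axis of tub_lid and the y axis of tub, either way round below 0.12 rad and linear speed of each of tub, tub_lid, tray below 0.03 m/s and linear speed of each of ball_1, ball_2, ball_3, ball_4, ball_5, ball_6 below 0.06 m/s and height (world z) of tray below 0.01 m and angle between tray's own z axis and vertical below 0.05 rad); the robot touches nothing.
It fails at once if the tub is lifted: its front foot edge rises more than 25 mm above the table (height (world z) of tub_heel above 0.025 m).
It fails at once if the tub slams or is thrown over: it turns faster than 2 rad/s (angular speed of tub above 2 rad/s).
It fails at once if the tub falls forward: it leans more than 75 degrees (angle between tub's own z axis and vertical above 1.31 rad).
It fails at once if a cup or the tin is pushed more than 30 mm or knocked over (distance of any of cup_mid, tin_mid, cup_b_mid from where it was at the start of the episode above 0.03 m or angle between any of cup_mid, tin_mid, cup_b_mid's own z axis and vertical above 0.4 rad).
It also fails if it takes over 72 s, if anything falls off the work surface, if the arm or the gripper's body presses on something with over 40 N, if the wrist force passes 120 N, or if a joint passes its speed limit or range.

### The arm

A 6-joint arm with a two-finger parallel gripper is mounted at the origin on the work surface; the furniture and walls round the work are solid. World frame = base frame: x ahead of the robot, y to its left, z up, the work surface at z = 0. Lengths are in m, angles in degrees, forces in N, time in s.
With the tool pointing down it reaches from about 0.325 to 0.85 m from the base axis. Payload 15.5 kg.
Tool frame: the origin (TCP) lies at the very end of the fingers, on their centre line; the grasp point (between the pads) lies arm.grip_depth behind it (arm.grip_depth is the distance from the TCP to the grasp point, in m); z points along the fingers, y is the line along which they close (so a half turn about z gives the same grasp; the last joint's range is limited). The gripper opens to 91 mm and grips with 3 to 60 N. Pads are 32 mm wide; open, the fingers measure 118 mm over their backs; the gripper's body (76 mm by 178 mm) begins 60 mm behind the grasp point.
Start: joints at [-71.419, 28.281, 77.091, -0, 74.628, -5.472], TCP at [0.255, -0.571, 0.214] pointing down, gripper open.
Joint ranges: [-166.48, 166.48], [-47.26, 123.95], [12.59, 153.08], [-70.14, 250.14], [6.76, 159.57], [-176.63, 176.63]. Speed limits (degrees/s): [108.29, 108.29, 147.25, 172.46, 172.46, 172.46].

### API

Orientations are given as a 3x3 rotation matrix whose columns are the frame's x, y, z axes.
In Python, from rig import arm gives the robot as it stands. Calls block until the motion is done:
- arm.move_to(position, orientation): joint-space move of the TCP to a pose.
- arm.move_l(position, orientation=None, feed=0.15): straight line of the TCP; orientation=None keeps the orientation; feed is the mean speed in m/s.
- arm.move_joints(angles): joint-space move.
- arm.grip(opening): finger opening in m; the grip force is fixed at half the most; returns when the fingers have stopped.
- arm.sleep(seconds).
- arm.solve_ik(position, orientation): joint angles nearest the present ones, or None.
- arm.snapshot(name): name is "side" or "top" or "wrist"; returns the picture (400x640x3 uint8, red, green, blue); there is no depth.
- arm.get_calibration(name): a dict with "intrinsics" (3x3 intrinsics, pixels), "cam_to_world" (4x4, takes a point from camera to world coordinates). Camera axes: x right, y down, z forward; pixel columns grow to the right and rows downward; lengths in m; the calibration is good to about 2 mm. A picture is of the moment at which its call begins: read the wrist's pose just before it. get_calibration takes no time and is no camera call; for the wrist camera it gives the pose at the moment of the call.
A pose or a line that the arm cannot do raises arm.Unreachable and nothing moves.
- arm.sign_off(): hands the job in; it is judged then, once.
Readings, each from a call of its own:
- arm.current_t(): time.
- arm.current_joint_positions(): joint angles.
- arm.current_dq(): joint speeds.
- arm.current_tau(): joint torques, N m.
- arm.current_ee_pos(): TCP position.
- arm.current_tool_rot(): TCP orientation.
- arm.current_force(): force on the tool from outside, world axes, zero at the start.
- arm.current_torque(): the same for the moment, N m.
- arm.current_width(): finger opening in m.
- arm.current_grasp_force(): force on a finger pad.
Only numpy, scipy, OpenCV 4.12 (cv2) and the standard library are available. Lean on these libraries where they do the work, as an engineer would, in place of code of your own. Each camera call takes 0.05 s, during which the arm holds its last target. There are 200 camera calls.

## Working session

There is one attempt and no reset: what is moved stays moved. The work goes in short steps, each a Python script; the robot and the scene stay as the last script left them, time stands still between calls to the robot, and variables do not carry over. Pictures are saved under pics/ and viewed, at most 10 in all, crops included, and the job is handed in when it is done.

```bash
ls; mkdir -p pics; python3 - <<'E'
from rig import arm
import cv2,numpy as np
print(arm.grip_depth,arm.current_t())
a=[arm.snapshot(n) for n in("top","side")]
for n,i in zip(("top","side"),a): cv2.imwrite(f'pics/{n}0.png',i[:,:,::-1]); 
for n in("top","side"):
    c=arm.get_calibration(n);print(n,np.round(c["intrinsics"],1).tolist(),np.round(c["cam_to_world"],3).tolist())
E
```

```text
pics
0.0188 0.0
top [[475.2, 0.0, 318.2], [0.0, 475.2, 204.9], [0.0, 0.0, 1.0]] [[-0.015, -0.99, 0.143, 0.379], [-1.0, 0.016, 0.002, -0.006], [-0.004, -0.143, -0.99, 1.406], [0.0, 0.0, 0.0, 1.0]]
side [[424.0, 0.0, 322.0], [0.0, 424.0, 205.6], [0.0, 0.0, 1.0]] [[-0.196, -0.407, 0.892, -0.471], [-0.98, 0.095, -0.172, 0.229], [-0.014, -0.908, -0.418, 0.639], [0.0, 0.0, 0.0, 1.0]]
```

View pics/top0.png

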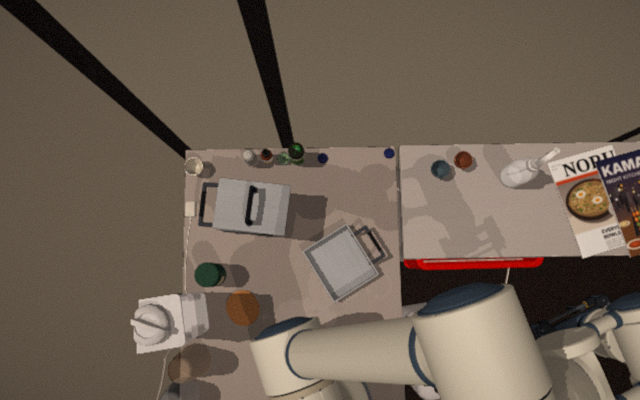

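View pics/side0.png

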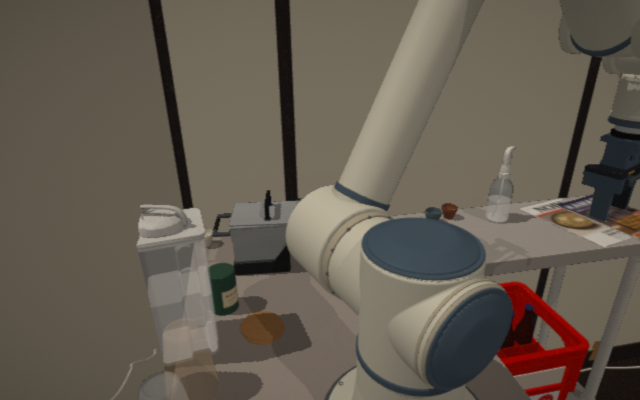

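The top view shows the tub at about (250,207), its bar on the left at (207,205) and its lip on the right, so the pouring side faces world -y. The lid handle is at (251,206). The tray is at (342,262), turned, with its handle at (372,243), and the tin is at (209,274). In the side view the arm partly hides the scene.

```bash
cat > h.py <<'E'
from rig import arm
import cv2,numpy as np
def ray(c,uv,z):
    "pixels -> world points on the plane at height z"
    K=c["intrinsics"];T=np.array(c["cam_to_world"])
    uv=np.atleast_2d(uv).astype(float)
    d=np.c_[uv,np.ones(len(uv))]@np.linalg.inv(K).T@T[:3,:3].T
    return T[:3,3]+d*((z-T[2,3])/d[:,2])[:,None]
def R(a):
    "tool pointing down, closing line (tool y) at angle a (deg) from world x"
    a=np.radians(a);y=np.array([np.cos(a),np.sin(a),0]);z=np.array([0,0,-1.])
    return np.c_[np.cross(y,z),y,z]
def show(n,img,box=None,s=1):
    if box: u0,v0,u1,v1=box; img=img[v0:v1,u0:u1]
    cv2.imwrite(f'pics/{n}.png',cv2.resize(img,None,fx=s,fy=s,interpolation=cv2.INTER_CUBIC)[:,:,::-1])
E
python3 - <<'E'
from h import *
i=cv2.imread('pics/top0.png')[:,:,::-1]
show('crop',i,(180,140,410,312),3.4)
c=arm.get_calibration('top')
for n,uv,z in [('lidgrip',(251,206),.19),('bar',(207,205),.125),('tray',(342,262),0.03),('tbar',(372,243),.042),('tin',(209,274),.105),('edge',(400,200),0),('tub lipcorners',(291,183),.155)]:
    print(n,ray(c,uv,z).round(3))
print(np.round(arm.current_tool_rot(),2).tolist(), np.round(arm.get_calibration('wrist')["cam_to_world"],3).tolist(),arm.get_calibration('wrist')["intrinsics"])
E
```

```text
lidgrip [[0.555 0.17  0.19 ]]
bar [[0.569 0.3   0.125]]
tray [[ 0.411 -0.069  0.03 ]]
tbar [[ 0.463 -0.156  0.042]]
tin [[0.382 0.296 0.105]]
edge [[ 0.593 -0.248  0.   ]]
tub lipcorners [[0.62  0.069 0.155]]
[[0.91, 0.41, -0.0], [0.41, -0.91, 0.0], [0.0, -0.0, -1.0]] [[0.407, -0.884, -0.231, 0.318], [-0.913, -0.394, -0.102, -0.543], [-0.001, 0.253, -0.968, 0.384], [0.0, 0.0, 0.0, 1.0]] [[288.72119382   0.         321.45787218]
 [  0.         288.72119382 205.74146677]
 [  0.           0.           1.        ]]
```

View pics/crop.png

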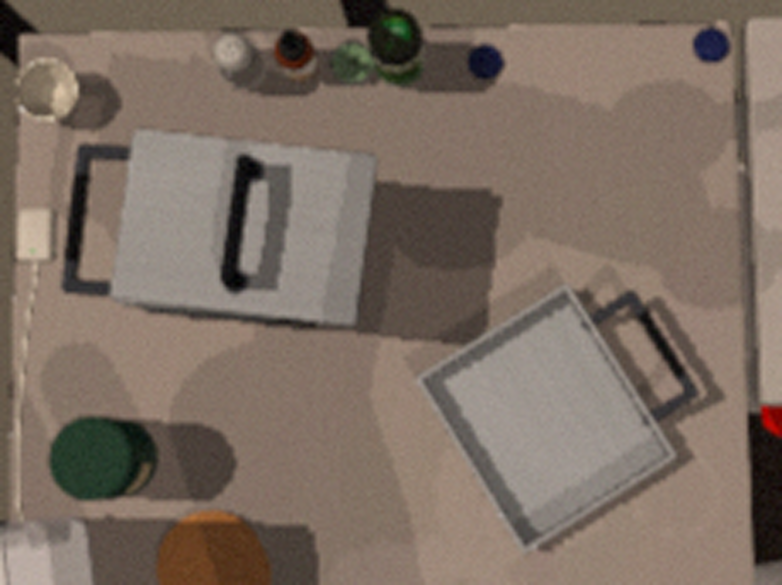

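The crop shows the lid corners at (137,130), (375,152), (357,325) and (113,300). The handle runs (250,165)–(235,283) and the tub bar (85,150)–(72,290). The tray rim corners are (568,290), (672,455), (527,548) and (418,380), with the tray bar at (640,305)–(685,385). The cream cup is at (48,90).

```bash
python3 - <<'E'
from h import *
c=arm.get_calibration('top')
P=lambda l,z: ray(c,np.array(l)/3.4+[180,140],z)[:,:2]
lid=P([(137,130),(375,152),(357,325),(113,300)],.155);print('lid',lid.round(3).tolist(),lid.mean(0))
d=lid[0]-lid[1]+lid[3]-lid[2];print('tub y dir',np.degrees(np.arctan2(d[1],d[0])))
h=P([(250,165),(235,283)],.199);print('handle',h.mean(0),np.degrees(np.arctan2(*(h[0]-h[1])[::-1])))
b=P([(85,150),(72,290)],.128);print('bar',b.mean(0),np.degrees(np.arctan2(*(b[0]-b[1])[::-1])))
t=P([(568,290),(672,455),(527,548),(418,380)],.03);print('tray',t.mean(0))
tb=P([(640,305),(685,385)],.045);print('traybar',tb.mean(0))
print('sidetable cands',P([((475-180)*3.4,(210-140)*3.4)],0),'cup_b',ray(c,(441,168),.046)[0],'magazine',ray(c,(552,200),0)[0],ray(c,(403,255),0)[0],ray(c,(548,255),0)[0])
g=h.mean(0); a=np.degrees(np.arctan2(d[1],d[0]))
arm.grip(.091)
for k in(a,a-180):
    q=arm.solve_ik([*g,.30],R(k)); print(k,q)
E
```

```text
lid [[0.636, 0.258], [0.616, 0.071], [0.479, 0.085], [0.502, 0.275]] [0.55834126 0.17239398]
tub y dir 83.47949695748325
handle [0.55390345 0.16829585] -6.922318797302497
bar [0.56960873 0.30989015] -4.165379030065871
tray [ 0.40869749 -0.06493015]
traybar [ 0.46751072 -0.16345139]
sidetable cands [[ 0.55933575 -0.47009339]] cup_b [ 0.67870283 -0.36346467  0.046     ] magazine [ 0.58578499 -0.70166549  0.        ] [ 0.42923321 -0.25021173  0.        ] [ 0.42262076 -0.67596962  0.        ]
83.47949695748325 [ 1.09914447e+01  2.04339878e+01  7.64594166e+01 -2.54444375e-14
  8.31065956e+01 -7.24880523e+01]
-96.52050304251675 [ 1.09914447e+01  2.04339878e+01  7.64594166e+01 -2.54444375e-14
  8.31065956e+01  1.07511948e+02]
```

```bash
python3 - <<'E'
from h import *
arm.move_to([.545,.19,.38],R(83.5))
c=arm.get_calibration('wrist'); i=arm.snapshot('wrist')
np.savez('w1.npz',K=c["intrinsics"],T=c["cam_to_world"],i=i)
show('w1',i); print(arm.current_t(),np.round(c["cam_to_world"],3).tolist())
E
```

```text
3.2833 [[0.115, 0.962, 0.248, 0.474], [0.993, -0.111, -0.029, 0.196], [-0.001, 0.25, -0.968, 0.55], [0.0, 0.0, 0.0, 1.0]]
```

View pics/w1.png

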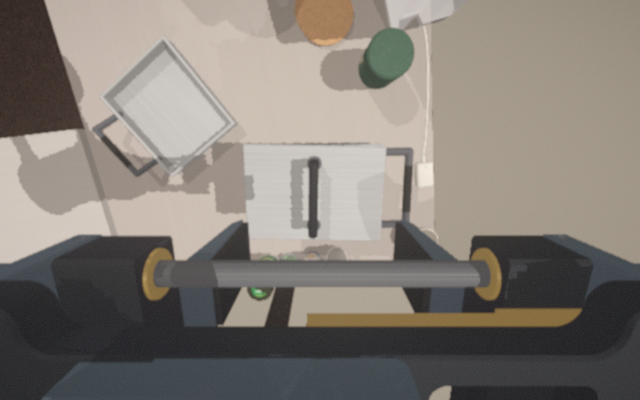

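The wrist view shows the lid corners at (245,144), (384,144), (381,240) and (248,240). The handle runs (314,157)–(313,237) and the tub bar is near u=407. The tray corners are (165,39), (235,123), (173,172) and (103,97), with its bar running (97,130)–(139,173).

```bash
python3 - <<'E'
from h import *
d=np.load('w1.npz');c=dict(intrinsics=d['K'],cam_to_world=d['T']);i=d['i']
g=i.max(2)
def line(box,z,thr):
    u0,v0,u1,v1=box;v,u=np.nonzero(g[v0:v1,u0:u1]<thr);p=np.float32(np.c_[u+u0,v+v0])
    w=np.float32(ray(c,p,z)[:,:2]);r=cv2.minAreaRect(w);f=cv2.fitLine(w,cv2.DIST_HUBER,0,.001,.001).ravel()
    return len(w),np.round(r[0],4),np.round(r[1],4),np.degrees(np.arctan2(f[1],f[0])).round(1)
print('handle',line((300,148,325,222),.199,60))
print('bar',line((402,158,416,206),.128,75))
for l,z,n in [([(245,144),(384,144),(381,240),(248,240)],.155,'lid'),([(165,39),(235,123),(173,172),(103,97)],.03,'tray'),([(97,130),(139,173)],.045,'tbar')]:
    p=ray(c,l,z)[:,:2]; print(n,p.round(3).tolist(),p.mean(0).round(4))
    if len(p)==4:
        e=p[1]-p[0]+p[2]-p[3];f=p[3]-p[0]+p[2]-p[1];print(np.degrees(np.arctan2(e[1],e[0])),np.degrees(np.arctan2(f[1],f[0])),np.linalg.norm(e)/2,np.linalg.norm(f)/2)
E
```

```text
Traceback (most recent call last):
cv2.error: OpenCV(4.12.0) /io/opencv/modules/imgproc/src/linefit.cpp:50: error: (-215:Assertion failed) count > 0 in function 'fitLine2D_wods'
```

```bash
python3 - <<'E'
from h import *
d=np.load('w1.npz');c=dict(intrinsics=d['K'],cam_to_world=d['T']);i=d['i']
g=i.max(2)
def line(box,z):
    u0,v0,u1,v1=box;s=np.ascontiguousarray(g[v0:v1,u0:u1]);t,_=cv2.threshold(s,0,255,cv2.THRESH_OTSU);v,u=np.nonzero(s<t);p=np.float32(np.c_[u+u0,v+v0])
    w=np.float32(ray(c,p,z)[:,:2]);r=cv2.minAreaRect(w);f=cv2.fitLine(w,cv2.DIST_HUBER,0,.001,.001).ravel()
    return t,len(w),np.round(r[0],4),np.round(r[1],4),np.degrees(np.arctan2(f[1],f[0])).round(1)
print('handle',line((303,150,325,242),.199))
print('bar',line((400,158,414,206),.128))
for l,z,n in [([(245,144),(384,144),(381,240),(248,240)],.155,'lid'),([(165,39),(235,123),(173,172),(103,97)],.03,'tray'),([(97,130),(139,173)],.045,'tbar')]:
    p=ray(c,l,z)[:,:2]; print(n,p.round(3).tolist(),p.mean(0).round(4))
    if len(p)==4:
        e=p[1]-p[0]+p[2]-p[3];f=p[3]-p[0]+p[2]-p[1];print(np.degrees(np.arctan2(e[1],e[0])),np.degrees(np.arctan2(f[1],f[0])),np.linalg.norm(e)/2,np.linalg.norm(f)/2)
E
```

```text
handle (137.0, 756, array([0.5537, 0.1767]), array([0.0158, 0.1025]), np.float32(-7.6))
bar (136.0, 365, array([0.5609, 0.3136]), array([0.0116, 0.0706]), np.float32(-5.0))
lid [[0.479, 0.092], [0.5, 0.278], [0.637, 0.265], [0.615, 0.072]] [0.5576 0.1767]
83.41319213606342 -6.940089308786557 0.19022227163131863 0.13712975162894758
tray [[0.301, -0.039], [0.443, 0.049], [0.514, -0.079], [0.376, -0.166]] [ 0.4087 -0.0587]
31.96453131518877 -60.22126737071126 0.16530111646834292 0.14639671415301037
tbar [[0.429, -0.181], [0.508, -0.131]] [ 0.4683 -0.156 ]
```

```bash
cat >> h.py <<'E'
def down_to_touch(p,rot,zmin,step=.002,df=1.5,feed=.03):
    "lower in steps until the table carries the load; returns TCP z"
    f0=arm.current_force()[2]; z=p[2]
    while z>zmin:
        z-=step; arm.move_l([p[0],p[1],z],rot,feed=feed)
        if arm.current_force()[2]-f0>df: break
    return z
E
python3 - <<'E'
from h import *
L=np.array([.5565,.1757]);r=R(83.2)
arm.move_l([*L,.30],r,feed=.2)
arm.move_l([*L,.173],r,feed=.12)
arm.grip(0.0); print('w',arm.current_width(),arm.current_force())
arm.move_l([*L,.30],r,feed=.1); arm.move_l([*L,.33],r)
print('lifted',arm.current_width(),arm.current_force())
P=[.535,-.45]
arm.move_to([*P,.25],r); arm.move_l([*P,.06],r,feed=.15)
i=arm.snapshot('top');show('t1',i); print(arm.current_t(),arm.current_force())
z=down_to_touch([*P,.043],r,.030); print('z',z,arm.current_force(),arm.current_t())
E
```

```text
w 0.011730995296339744 [-1.13415593  0.90354856 -0.29035418]
lifted 0.011813587716095923 [ 0.35680162  0.69856295 -3.04387708]
11.7167 [ 0.1057496   0.21932433 -2.5960781 ]
z 0.03299999999999999 [-4.09833036  4.8672795  18.50663883] 13.5
```

```bash
python3 - <<'E'
from h import *
r=R(83.2);P=[.535,-.45]
arm.move_l([*P,.0345],r,feed=.05)
arm.grip(.06); arm.move_l([*P,.13],r,feed=.2)
arm.grip(.04)
arm.move_to([.46,-.14,.2],R(121.5))
c=arm.get_calibration('wrist'); i=arm.snapshot('wrist')
np.savez('w2.npz',K=c["intrinsics"],T=c["cam_to_world"],i=i); show('w2',i)
print(arm.current_t(),arm.current_joint_positions(),arm.solve_ik([.518,-.148,.023],R(83.2)))
E
```

```text
17.0333 [-2.41200999e+01  1.77794741e+01  9.78174775e+01 -6.01598807e-03
  6.43824524e+01 -1.45527864e+02] [-2.22970837e+01  3.66311929e+01  9.98287678e+01 -2.54444375e-14
  4.35400393e+01 -1.05497084e+02]
```

View pics/w2.png

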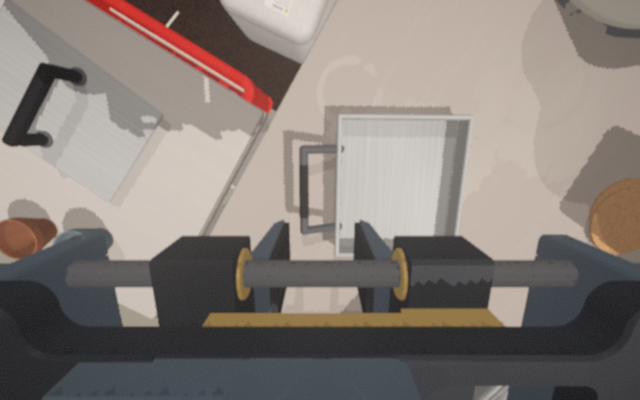

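The lid lies flat on the side table at upper left. The tray bar runs (304,147)–(306,234), and the tray's near rim edge is at u≈338.

```bash
python3 - <<'E'
from h import *
d=np.load('w2.npz');c=dict(intrinsics=d['K'],cam_to_world=d['T'])
b=ray(c,[(304,149),(305.5,233)],.043)[:,:2];m=b.mean(0);v=b[0]-b[1]
w=ray(c,[(340,116),(336,255)],.03)[:,:2];e=ray(c,[(340,116),(472,117)],.03)[:,:2]
print(m,np.linalg.norm(v),np.degrees(np.arctan2(*v[::-1])),np.degrees(np.arctan2(*(w[0]-w[1])[::-1])),np.degrees(np.arctan2(*(e[1]-e[0])[::-1])))
a=np.degrees(np.arctan2(*(e[1]-e[0])[::-1])); a=(a+121.5)/2 if abs(a-121.5)<8 else 121.5
r=R(a)
arm.move_l([*m,.10],r); arm.move_l([*m,.024],r,feed=.08)
arm.grip(0.); print('w',arm.current_width(),arm.current_force())
q=np.array([.5179,-.1481])
N=5
for k in range(1,N+1):
    s=k/N; arm.move_l([*(m+(q-m)*s),.024],R(a+(83.2-a)*s),feed=.06)
print(arm.current_force(),arm.current_t())
arm.move_l([*q,.0235],feed=.02)
arm.grip(.04); arm.move_l([*q,.15],feed=.2)
arm.grip(.044)
arm.move_to([.555,.23,.34],R(83.2))
c=arm.get_calibration('wrist'); i=arm.snapshot('wrist')
np.savez('w3.npz',K=c["intrinsics"],T=c["cam_to_world"],i=i); show('w3',i);print(arm.current_t())
E
```

```text
[ 0.46839708 -0.15938704] 0.09919087907522432 -148.4273903437047 -149.4018628017805 120.98472035900238
w 0.009195038704768269 [-0.09604738 -0.08956133  3.03974964]
[3.43829569 2.16961159 3.36465061] 21.125
24.7083
```

View pics/w3.png

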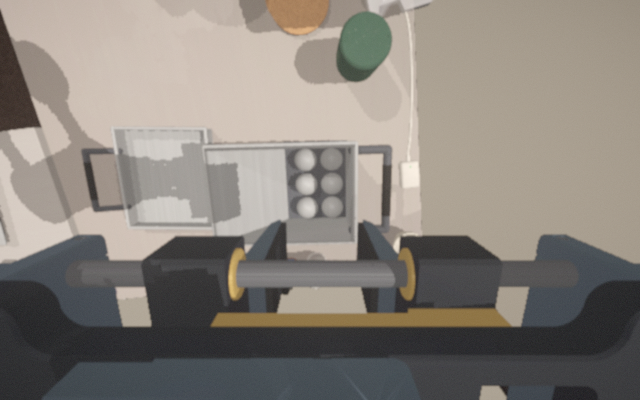

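The lid is off and all six balls show at (305–332,160–207). The tub bar is at u≈386, v 150–220. The tray is at (165,178), with left rim corners (115,128) and (130,228) and its +y side under the lip at u≈207.

```bash
python3 - <<'E'
from h import *
d=np.load('w3.npz');c=dict(intrinsics=d['K'],cam_to_world=d['T']);g=d['i'].max(2)
u0,v0,u1,v1=380,158,394,215;s=np.ascontiguousarray(g[v0:v1,u0:u1]);t,_=cv2.threshold(s,0,255,cv2.THRESH_OTSU);v,u=np.nonzero(s<t)
w=np.float32(ray(c,np.c_[u+u0,v+v0],.127)[:,:2]);f=cv2.fitLine(w,cv2.DIST_HUBER,0,.001,.001).ravel()
print('bar line',f,np.degrees(np.arctan2(f[1],f[0])))
yd=np.array([np.cos(np.radians(83.2)),np.sin(np.radians(83.2))]);xd=np.array([yd[1],-yd[0]]);O=np.array([.5593,.1995])
print('bar in tub y',(f[2:]-O)@yd)
def tub(l,z): p=ray(c,l,z)[:,:2]-O; return np.c_[p@xd,p@yd].round(3).tolist()
print('tray',tub([(115,128),(129,229),(210,128)],.03),'rim',tub([(357,142),(355,241),(205,145)],.15))
b=O+.115*yd;print('bar pt',b)
for k in range(0,62,20):
    a=np.radians(k);p=O+yd*(-.075+.19*np.cos(a)-.125*np.sin(a)); print(k,arm.solve_ik([*p,.19*np.sin(a)+.125*np.cos(a)-.0188],R(83.2)))
E
```

```text
bar line [ 0.995635   -0.09333287  0.56590074  0.3136975 ] -5.355374
bar in tub y 0.11417571998436793
tray [[-0.085, -0.304], [0.086, -0.311], [-0.084, -0.152]] rim [[-0.066, 0.071], [0.062, 0.072], [-0.063, -0.115]]
bar pt [0.57291646 0.31369103]
0 [ 2.34668468e+01  3.68144092e+01  7.93900810e+01 -2.54444375e-14
  6.37955098e+01 -5.97331532e+01]
20 [ 1.91542716e+01  3.09697553e+01  8.07918198e+01 -2.54444375e-14
  6.82384250e+01 -6.40457284e+01]
40 [ 1.29756817e+01  2.62523649e+01  8.33617391e+01 -2.54444375e-14
  7.03858960e+01 -7.02243183e+01]
60 [ 5.41232187e+00  2.33931269e+01  8.68170078e+01 -2.54444375e-14
  6.97898653e+01 -7.77876781e+01]
```

```bash
cat >> h.py <<'E'
yd=np.array([np.cos(np.radians(83.2)),np.sin(np.radians(83.2))]);O=np.array([.5593,.1995]);rt=R(83.2)
def bar(k):
    a=np.radians(k);return [*(O+yd*(-.075+.1895*np.cos(a)-.125*np.sin(a))),.1895*np.sin(a)+.125*np.cos(a)-.0188]
E
python3 - <<'E'
from h import *
b=bar(0)
arm.move_l([b[0],b[1],.24],rt,feed=.2); arm.move_l(b,rt,feed=.12)
arm.grip(0.); print('w',arm.current_width(),arm.current_force(),arm.current_t())
for k in (3,8,16,24,32,40,46):
    arm.move_l(bar(k),rt,feed=.08); print(k,arm.current_force().round(1),round(arm.current_width(),4))
for k in (50,52,54,56,58): arm.move_l(bar(k),rt,feed=.035)
print(arm.current_force().round(1)); arm.sleep(.6)
arm.move_l(bar(60),rt,feed=.035); arm.sleep(.5)
show('t2',arm.snapshot('top'),(180,140,410,312),3.4); print(arm.current_t(),arm.current_width(),arm.current_ee_pos())
E
```

```text
w 0.011140728013745705 [ 1.71428962  6.09446829 -0.92621004] 27.3833
3 [ 3.6  6.8 -2.4] 0.0115
8 [ 3.8  8.1 -0.5] 0.0114
16 [5.3 7.9 2.2] 0.0114
24 [6.1 8.3 4.7] 0.0113
32 [6.2 7.4 7.5] 0.0115
40 [5.4 5.3 7.5] 0.0114
46 [5.2 4.4 6.1] 0.0113
[3.8 1.2 1. ]
34.3583 0.01159677440301124 [0.54885583 0.11169396 0.20782793]
```

View pics/t2.png

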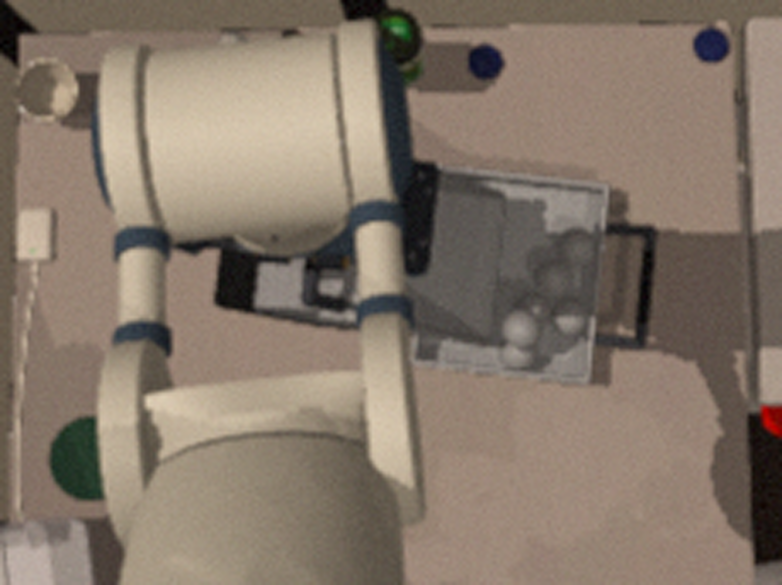

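The top view shows the tub leaned on its edge, with balls in the tray at (580,243), (555,275), (538,303), (568,318), (520,328) and (518,355). I'll lean it slightly further, lower it gently and check.

```bash
python3 - <<'E'
from h import *
arm.move_l(bar(62),rt,feed=.035); arm.sleep(.5)
for k in (54,46,38,30,22,14,7): arm.move_l(bar(k),rt,feed=.08)
for k in (3,1,0): arm.move_l(bar(k),rt,feed=.03)
print(arm.current_force().round(1)); arm.sleep(.3)
arm.grip(.044); b=arm.current_ee_pos(); arm.move_l([b[0],b[1],.24],rt,feed=.15)
arm.move_to([.535,.13,.36],rt)
c=arm.get_calibration('wrist'); i=arm.snapshot('wrist')
np.savez('w4.npz',K=c["intrinsics"],T=c["cam_to_world"],i=i); show('w4',i);print(arm.current_t())
E
```

```text
[ 3.1  3.3 -1.5]
43.3583
```

View pics/w4.png

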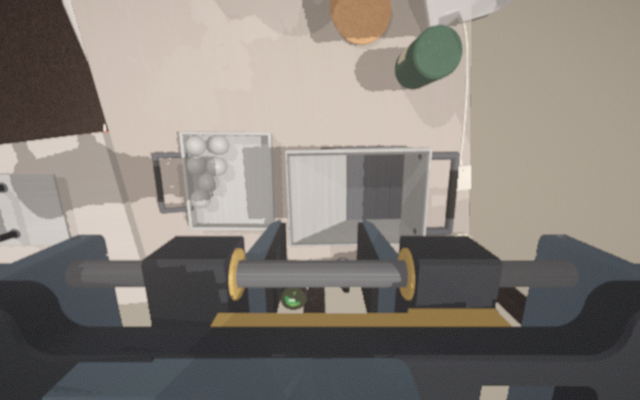

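All six balls are in the tray, at (197,145), (218,145), (196,165), (217,167), (206,183) and (200,198). The tub is empty and upright, with rim corners at (287,152), (430,150), (426,243) and (290,246).

```bash
python3 - <<'E'
from h import *
xd=np.array([yd[1],-yd[0]])
d=np.load('w4.npz');c=dict(intrinsics=d['K'],cam_to_world=d['T'])
def tub(l,z): p=ray(c,l,z)[:,:2]-O; return np.c_[p@xd,p@yd].round(4)
r=tub([(286.5,151.5),(430,150),(426.5,243.5),(290,246)],.15);print(r.tolist(),r.mean(0))
g=d['i'].max(2);u0,v0,u1,v1=447,160,461,218;s=np.ascontiguousarray(g[v0:v1,u0:u1]);t,_=cv2.threshold(s,0,255,cv2.THRESH_OTSU);v,u=np.nonzero(s<t)
p=np.float32(tub(np.c_[u+u0,v+v0],.127));f=cv2.fitLine(p,cv2.DIST_HUBER,0,.001,.001).ravel();print('bar',f)
show('z4',d['i'],(270,130,480,255),3.8)
# regrip the lid meanwhile
P=[.535,-.45]; arm.grip(.06)
arm.move_to([*P,.16],rt); arm.move_l([*P,.0345],rt,feed=.12); arm.grip(0.); print(arm.current_width(),arm.current_force().round(1))
arm.move_l([*P,.16],rt,feed=.15); print(arm.current_width(),arm.current_force().round(1),arm.current_t())
E
```

```text
[[-0.0622, -0.1178], [-0.0641, 0.0678], [0.0652, 0.075], [0.0689, -0.1169]] [ 0.00195  -0.022975]
bar [ 0.9994088   0.03438138 -0.0082104   0.1125397 ]
0.011669028704157 [-0.   0.4  0.2]
0.011870474471997242 [-0.1 -0.1 -3.5] 48.975
```

View pics/z4.png

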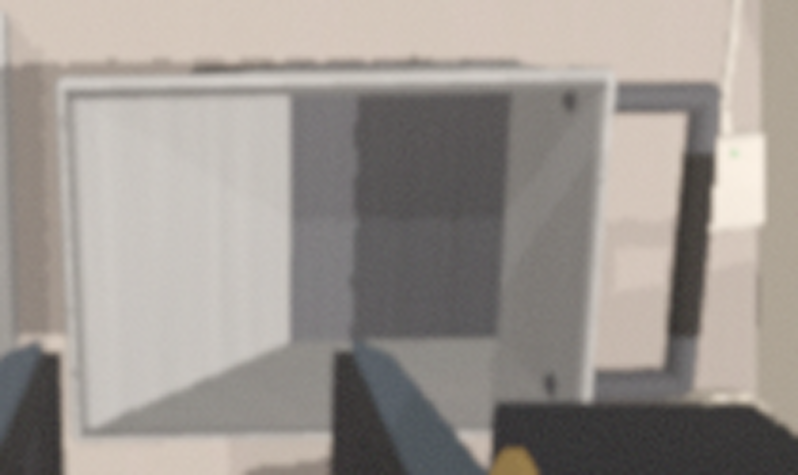

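The zoom shows rim corners at crop (61,80), (613,74) and (82,433); the fourth is hidden. The tub has barely moved, so I'll work out the small remainder.

```bash
python3 - <<'E'
from h import *
xd=np.array([yd[1],-yd[0]])
for f,l in (('w4.npz',np.array([(61,78),(613,72),(82,433)])/3.8+[270,130]),):
    d=np.load(f);c=dict(intrinsics=d['K'],cam_to_world=d['T'])
    p=ray(c,l,.15)[:,:2]-O;q=np.c_[p@xd,p@yd]; print(q.round(4).tolist(),'centre',(q[1]+q[2])/2,'yaw',np.degrees(np.arctan2(-(q[1]-q[0])[0],(q[1]-q[0])[1])),np.degrees(np.arctan2((q[2]-q[0])[1],(q[2]-q[0])[0])))
def edges(f,lx,ly):
    "sub-pixel rim edges: strongest brightness step along columns/rows"
    d=np.load(f);g=cv2.GaussianBlur(cv2.cvtColor(d['i'],cv2.COLOR_RGB2GRAY).astype(np.float32),(3,3),0);c=dict(intrinsics=d['K'],cam_to_world=d['T'])
    z=lx[3]; u0,u1=lx[0]; pts=[]
    for u in range(u0,u1,3):
        s=np.abs(np.diff(g[lx[1]:lx[2],u]));pts.append((u,lx[1]+.5+(s**2@np.arange(len(s)))/(s**2).sum()))
    p=ray(c,pts,z)[:,:2]-O;q=np.float32(np.c_[p@xd,p@yd]);a=cv2.fitLine(q,cv2.DIST_HUBER,0,.001,.001).ravel();print(f,'side edge x',a[2:],'yaw',-np.degrees(np.arctan(a[0]/a[1])))
edges('w1.npz',((255,375),140,149,.155),None)
edges('w4.npz',((300,420),147,153,.15),None)
edges('w3.npz',((220,345),140,147,.15),None)
E
```

```text
[[-0.0634, -0.1184], [-0.0654, 0.0694], [0.0658, -0.1146]] centre [ 0.00022081 -0.02259619] yaw 0.6036526016312056 1.6828182165803165
w1.npz side edge x [-0.06789057 -0.02964666] yaw 0.23037294
w4.npz side edge x [-0.06463348 -0.02078814] yaw -0.25365022
w3.npz side edge x [-0.06521478 -0.04516902] yaw -0.9373862
```

The tub is back within about 1 mm of its original place, so I'll put the lid back at its original pose and watch the force on the way down.

```bash
python3 - <<'E'
from h import *
L=np.array([.5565,.1757])
arm.move_l([.535,-.45,.27],rt,feed=.25)
arm.move_to([*L,.30],rt); arm.move_l([*L,.192],rt,feed=.15)
f0=arm.current_force();print('f0',f0.round(1))
for z in (.186,.183,.180,.177,.175,.1735):
    arm.move_l([*L,z],rt,feed=.03); f=arm.current_force()-f0; print(z,f.round(1),arm.current_ee_pos()[2].round(4))
    if f[2]>8: break
print(arm.current_t())
E
```

```text
f0 [-0.1 -0.6 -3.3]
0.186 [0.7 0.5 0.2] 0.1861
0.183 [0.3 1.2 1. ] 0.1828
0.18 [0.7 1.  0.6] 0.1798
0.177 [-0.1  0.8  0.7] 0.1768
0.175 [0.8 0.3 0.4] 0.1749
0.1735 [ 0.2  1.  -0.4] 0.1734
54.275
```

```bash
python3 - <<'E'
from h import *
L=np.array([.5565,.1757])
z=down_to_touch([*L,.1735],rt,.169,step=.001,df=2,feed=.02);print(z,arm.current_force().round(1))
arm.grip(.06); arm.move_l([*L,.27],rt,feed=.15); arm.move_l([.53,.13,.36],rt,feed=.25)
c=arm.get_calibration('wrist'); i=arm.snapshot('wrist')
np.savez('w5.npz',K=c["intrinsics"],T=c["cam_to_world"],i=i); show('w5',i); print(arm.current_t())
E
```

```text
0.17149999999999999 [-5.5 -1.9 12.8]
57.0583
```

View pics/w5.png

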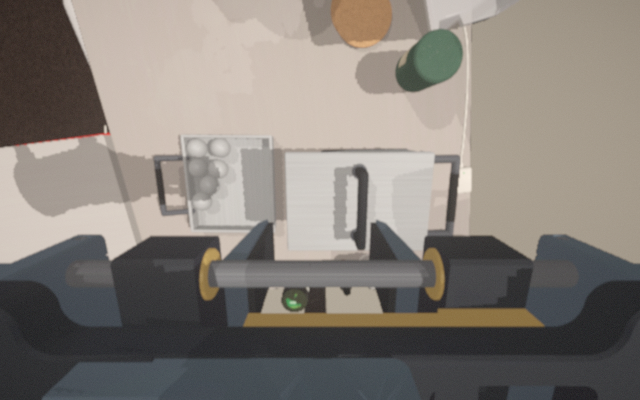

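The lid sits square on the tub, with corners at (287,152) and (432,152). All six balls are in the tray, around (205,170). Contact came at the expected seated height.

```bash
python3 -c "
from rig import arm
print(arm.sign_off())"
```

```text
the job is handed in; nothing more can be done
None
```

I handed the job in after about 57 s of the 72 s: the last picture shows all six balls in the tray and the tub upright with its lid on; the hand-in call gave no verdict.

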